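Test the denture case catches

ROBOT

A 7-joint arm with a two-finger parallel gripper is mounted at the origin on the work surface. World frame = base frame: x ahead of the robot, y to its left, z up, the work surface at z = 0. Lengths are in m, angles in rad, forces in N, time in s.
With the tool pointing down it reaches from about 0.425 to 0.925 m from the base axis. Payload 6.8 kg.
Tool frame: the origin (TCP) lies between the finger pads; the fingertips stand 14 mm ahead of it and the grasp point (between the pads) lies 5 mm behind it; z points along the fingers, y is the line along which they close (so a half turn about z gives the same grasp; the last joint's range is limited). The gripper opens to 85 mm and grips with 20 to 120 N. Pads are 22 mm wide; open, the fingers measure 114 mm over their backs; the gripper's body (76 mm by 85 mm) begins 54 mm behind the grasp point. The pads swing forward as they close: fully open they stand 13 mm farther back than shut.
Start: joints at [-1.261, 0.477, 0.022, 1.555, -0.011, 1.109, -0.083], TCP at [0.274, 0.617, 0.245] pointing down, gripper open.
Joint ranges: [-2.96, 2.96], [-0.34, 2.1], [-1.41, 1.46], [0.24, 2.44], [-1.37, 4.51], [0.17, 1.92], [-2.96, 2.96]. Speed limits (rad/s): [2.39, 2.39, 3.14, 3.14, 3.14, 3.14, 3.14].

INTERFACE

Orientations are given as a rotation vector (axis times angle).
In Python, from bench import r, eyes, ticket gives the robot as it stands. The module is installed in compiled form; this text tells all that it offers.
- The arm moves only by the tool arm_command, never from a script. Its argument "plan" is text: rows parted by semicolons, each of 4 numbers parted by spaces: the shift along the tool's x, y, z in m, then the turn about the tool's z in degrees. In form: tx ty tz yaw; .... A call has 1 to 20 rows; each row shifts and turns the commanded pose from where the row before left it, along the tool's axes as they then stand; what a row does not reach is not made up. A row lasts 1/8 s, in which the tool goes at most 62.5 mm and 10.7 degrees, less where a joint would pass 70% of its speed; a pose out of reach is approached as far as the arm can. A call is refused whole if a number of a shift passes 0.0625 or a number of a turn 10.7, either way. A call with a gripper value outside its range is refused whole. "hand" is the closure, from -1 (fully open) to 1 (shut), set as the call begins (left out, the last holds). The fingers move at their own pace and stop on an object; "grip_force" is the grip in N (left out, the last holds). Time passes only in rows, so rows that do not move let the fingers close. It gives the time, the measured TCP pose, the force, the opening and the grip force at its end, in the units of the state.
- r.get_obs(): the state, without advancing time (a new reading comes with each control period).
- eyes.grab_frame(name): name is "scene" or "top" or "wrist"; returns (picture, depth): 400x640x3 uint8, red, green, blue; 400x640 float32, m along the optical axis (not along the pixel's ray), 0 where there is no reading.
- eyes.calibration(name): a dict with "fov_y" (degrees; the focal length in pixels is half the picture's height over the tangent of half this angle, whatever the lens; pixels are square), "cx", "cy" (the principal point, pixels), "origin" and "attitude" of the camera in the world; the wrist camera has in their place "tool_from_camera" (4x4, takes a point from camera to tool coordinates, whose origin is the TCP and whose axes are the flange's). Camera axes: x right, y up, looking along -z (the intrinsics and any distortion apply to the point x, -y, -z); pixel columns grow to the right and rows downward; lengths in m; the calibration is good to about 2 mm. A picture is of the moment at which its call begins: read the wrist's pose just before it. calibration takes no time and is no camera call.
- ticket.hand_in(): hands the job in; it is judged then, once.
The state is a dict: "clock": time; "joints": joint angles; "qvel": joint speeds; "tau": joint torques, N m; "tcp_pos": TCP position; "orientation": TCP orientation; "contact_force": force on the tool from outside, world axes, zero at the start; "moment": the same for the moment, N m; "grip_width": finger opening in m; "gripper_force": force on a finger pad.
Only numpy, scipy, OpenCV 4.12 (cv2) and the standard library are available. Lean on these libraries where they do the work, as an engineer would, in place of code of your own. Each camera call takes 0.05 s, during which the arm holds its last target. There are 200 camera calls.

TASK

Test the catch of each of the three denture cases by pressing its lid fully shut at the button. Leave the cases whose lid stays shut closed where they stand; after testing it, move the one whose lid springs open again fully onto the round cork mat, standing upright. Don't disturb the other things.

Things in the scene. Friction and masses are not known exactly. Their poses are not given: they have to be found in the camera images.
- case_a: Round teal plastic denture case, 88 mm across, loose, about 0.17 kg; too wide to grip, so push it by its upright wall (counter to 30 mm high). Origin: centre of its underside. Its x axis points to the hinge, its button lies towards -x; it stands with the hinge roughly towards the robot. Lid: joint lid_a, button: point button_a. One of the three cases has a worn catch; they look alike.
- case_b: A second denture case of the same make and look as case_a; lid joint lid_b, button point button_b.
- case_c: A third denture case of the same make and look as case_a; lid joint lid_c, button point button_c.
- lid_a (a joint): Lid of case_a (86 mm disc, 12 mm thick), rad: 0 = ajar as at the start, front edge lifted 24 mm; 0.28 = fully shut (stop). Grows as it is pressed. A sound catch holds the lid by friction wherever it was pressed to (about 3 N at the button, more if pressed fast), so it stays shut; a worn one needs about the same push but swings back to 0 in about 0.5 s when released.
- lid_b (a joint): Lid of case_b, same meaning as lid_a.
- lid_c (a joint): Lid of case_c, same meaning as lid_a.
- button_a (a point): Centre of the top of the round press button (20 mm across, 4 mm proud) near the front of case_a's lid, 74 mm from the hinge; moves with the lid. About 67 mm above the counter when ajar, 47 mm when shut, 23 mm (ajar) to 30 mm (shut) from the case's centre towards its -x. Rigid beyond shut.
- button_b (a point): Centre of the top of the button on case_b's lid, as button_a.
- button_c (a point): Centre of the top of the button on case_c's lid, as button_a.
- mat: Round cork mat, 170 mm across, fixed and lying practically flush (1 mm, no edge to catch on) on the counter beyond the row of cases. Origin at its centre.
- hairbrush: Bystander: chrome hairbrush lying bristles up, about 220 x 52 x 30 mm, along its own x; origin on its underside near the neck. Loose.
- trinket_dish: Bystander: white ceramic dish, 100 mm across, 24 mm high; origin at the centre of its underside. Loose.
- denture_brush: Bystander: white plastic denture brush lying flat, about 166 x 16 x 22 mm, along its own x; origin on its underside near the middle. Loose.
Things that resemble listed ones, but are neither listed nor needed, are in the scene too. Leave any green look-alike of the case_c alone. What is shaped like the case_a but orange is not meant.

How it is judged:
On the way, in this order (a step that is already met when the one before it is completed fails the run):
1. the lid that will not latch has been pressed shut and has sprung back (((value of joint lid_a between 0.19 and 0.26 rad and velocity of joint lid_a below -0.05 rad/s) or (value of joint lid_b between 0.19 and 0.26 rad and velocity of joint lid_b below -0.05 rad/s) or (value of joint lid_c between 0.19 and 0.26 rad and velocity of joint lid_c below -0.05 rad/s))).
2. a case is on the mat (horizontal distance between any of case_a, case_b, case_c and mat below 0.042 m), for 0.2 s.
At the end, for the whole second after the job is handed in: The case whose lid springs open stands upright and at rest wholly on the cork mat (its centre within 42 mm of the mat's centre); the other two stand upright within 30 mm of where they began, their lids shut (joint above 0.245 rad) (((value of joint lid_a above 0.245 rad and distance of case_a from where it was at the start of the episode below 0.03 m) or (horizontal distance between case_a and mat below 0.042 m and value of joint lid_a below 0.12 rad)) and ((value of joint lid_b above 0.245 rad and distance of case_b from where it was at the start of the episode below 0.03 m) or (horizontal distance between case_b and mat below 0.042 m and value of joint lid_b below 0.12 rad)) and ((value of joint lid_c above 0.245 rad and distance of case_c from where it was at the start of the episode below 0.03 m) or (horizontal distance between case_c and mat below 0.042 m and value of joint lid_c below 0.12 rad)) and horizontal distance between any of case_a, case_b, case_c and mat below 0.042 m and height (world z) of each of case_a, case_b, case_c below 0.01 m and angle between each of case_a, case_b, case_c's own z axis and vertical below 0.15 rad and linear speed of each of case_a, case_b, case_c below 0.01 m/s); the robot touches nothing.
It fails at once if the hairbrush, dish or denture brush is pushed more than 30 mm (distance of any of hairbrush, trinket_dish, denture_brush from where it was at the start of the episode above 0.03 m).
It fails at once if a case is tipped over (angle between any of case_a, case_b, case_c's own z axis and vertical above 0.7 rad).
It also fails if it takes over 66 s, if anything falls off the work surface, if the arm or the gripper's body presses on something with over 40 N, if the wrist force passes 120 N, or if a joint passes its speed limit or range.

## Working session

There is one attempt and no reset: what is moved stays moved. The work goes in short steps, Python scripts to look and compute and a tool call to move; the robot and the scene stay as the last step left them, time stands still between calls to the robot, and variables do not carry over. Pictures are saved under pics/ and viewed, at most 10 in all, crops included, and the job is handed in when it is done.

Besides the shell and the picture viewer there is one more tool, called after ">>>" by a JSON object that holds its "name" and its "arguments", one argument or row to a line. arm_command: Moves the arm, as the interface text tells. Its arguments: {"type":"object","properties":{"plan":{"type":"string"},"hand":{"type":"number"},"grip_force":{"type":"number"}},"required":["plan"]}

```bash
mkdir -p pics; cat > h.py <<'E'
from bench import r, eyes, ticket
import numpy as np, cv2
from scipy.spatial.transform import Rotation as R
def cal(n):
    c=eyes.calibration(n); return c
def save(n,f):
    p,d=eyes.grab_frame(n); cv2.imwrite('pics/'+f,p[:,:,::-1]); np.savez('pics/'+f+'.npz',p=p,d=d); return p,d
E
python3 - <<'E'
from h import *
for n in ['scene','top','wrist']: print(n,cal(n))
print(r.get_obs())
for n in ['scene','top']: save(n,n+'0.png')
E
```

```text
scene {'fov_y': 55.38520331663229, 'cx': 317.22368922678965, 'cy': 206.12830721021226, 'origin': array([1.10524516, 0.20496567, 0.70820942]), 'attitude': array([0.51357066, 0.75040512, 1.77968675])}
top {'fov_y': 50.35992175710676, 'cx': 321.36901286852594, 'cy': 201.67480363764298, 'origin': array([0.31501877, 0.00824866, 1.19997614]), 'attitude': array([ 0.12822042, -0.14041967, -1.57667865])}
wrist {'fov_y': 61.848493000271944, 'cx': 320.37891462045667, 'cy': 202.68374918204137, 'tool_from_camera': array([[-7.17885100e-04,  9.49793386e-01,  3.12876985e-01,
         8.05240975e-02],
       [ 9.99999735e-01,  6.43198061e-04,  3.41922385e-04,
        -1.30423650e-04],
       [ 1.23513750e-04,  3.12877148e-01, -9.49793596e-01,
        -1.28218833e-01],
       [ 0.00000000e+00,  0.00000000e+00,  0.00000000e+00,
         1.00000000e+00]])}
{'clock': 0.0, 'joints': array([-1.26108555,  0.47784214,  0.02233364,  1.55644223, -0.01146266,
        1.10933366, -0.08311316]), 'qvel': array([ 3.16964416e-04, -8.32105408e-05, -2.91210452e-04,  8.22422717e-04,
        6.21312257e-04,  2.49478445e-04,  1.25196676e-03]), 'tau': array([ 2.05212045e-04, -5.96443820e+01,  1.60755605e+00, -2.81200004e+01,
        1.23343058e-02,  9.33537172e-03,  4.16800034e-07]), 'tcp_pos': array([0.27367401, 0.61640307, 0.24430132]), 'orientation': array([-6.51438997e-01, -3.07308090e+00,  2.95944989e-03]), 'contact_force': array([ 0.100973  , -0.38620782, -0.46787366]), 'moment': array([ 0.01217783, -0.00278549,  0.02403512]), 'gripper_force': 0.0, 'grip_width': 0.0849844804838276}
```

View pics/scene0.png

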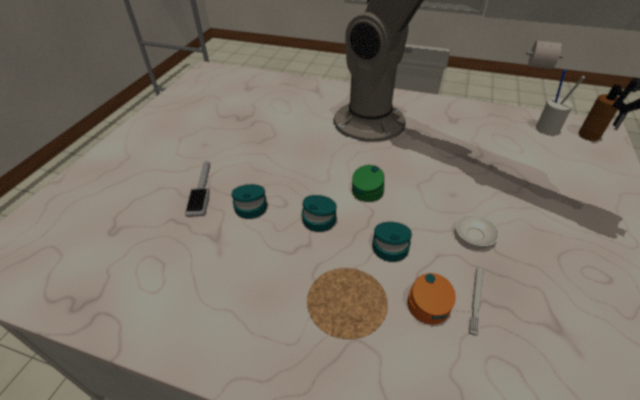

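View pics/top0.png

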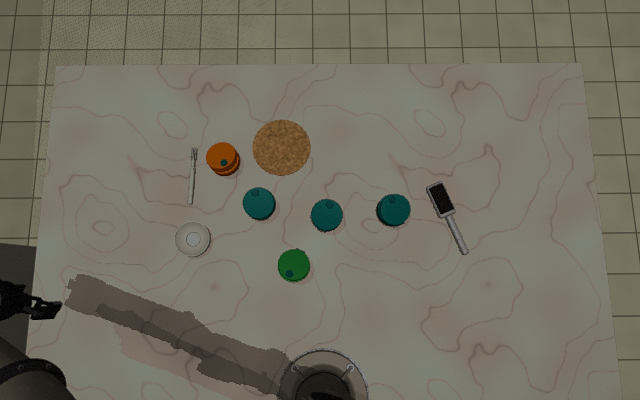

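The top view shows the three teal cases at about (259,203), (326,214) and (393,209), with their darker buttons towards the top (+x). The mat is at (282,148), and the orange and green look-alikes are at (223,158) and (293,264). Next I'll measure them.

```bash
cat >> h.py <<'E'
def pts(n,d,T=None):
    c=cal(n); f=200/np.tan(np.radians(c['fov_y']/2)); v,u=np.mgrid[:400,:640]
    P=np.dstack([(u-c['cx'])/f*d,-(v-c['cy'])/f*d,-d])
    if T is None: Rm,o=R.from_rotvec(c['attitude']).as_matrix(),c['origin']
    else: Rm,o=T[:3,:3],T[:3,3]
    return P@Rm.T+o
def comps(m,amin=150):
    k,l,s,c=cv2.connectedComponentsWithStats(m.astype(np.uint8)); return [(l==i) for i in range(1,k) if s[i,4]>amin]
def teal(p):
    h=cv2.cvtColor(p,cv2.COLOR_RGB2HSV); return (h[...,0]>82)&(h[...,0]<105)&(h[...,1]>120)
E
python3 - <<'E'
from h import *
for n in ['top','scene']:
    z=np.load(f'pics/{n}0.png.npz'); p,d=z['p'],z['d']; P=pts(n,d); print(n)
    for m in comps(teal(p)):
        q=P[m&(d>0)]; 
        ys,xs=np.nonzero(m); print('teal px',xs.mean(),ys.mean(),len(q),'mean',q.mean(0).round(4),'min',np.percentile(q,2,0).round(3),'max',np.percentile(q,98,0).round(3))
    h=cv2.cvtColor(p,cv2.COLOR_RGB2HSV)
    for nm,m in [('brown/orange',(h[...,0]>5)&(h[...,0]<20)&(h[...,1]>100)),('green',(h[...,0]>50)&(h[...,0]<75)&(h[...,1]>100))]:
        for m in comps(m,400):
            q=P[m&(d>0)]; ys,xs=np.nonzero(m); print(nm,xs.mean(),ys.mean(),q.mean(0).round(4),np.percentile(q,2,0).round(3),np.percentile(q,98,0).round(3))
p=np.load('pics/top0.png.npz')['p']; cv2.imwrite('pics/topc.png',cv2.resize(p[120:290,170:480,::-1],None,fx=2.5,fy=2.5,interpolation=3))
E
```

```text
top
teal px 258.6227848101266 203.2253164556962 788 mean [0.5101 0.1697 0.053 ] min [0.474 0.131 0.028] max [0.547 0.209 0.068]
teal px 393.0133333333333 209.75030303030303 821 mean [ 0.4888 -0.1973  0.0513] min [ 0.452 -0.239  0.014] max [ 0.525 -0.16   0.068]
teal px 326.1862615587847 214.80581241743727 754 mean [ 0.4763 -0.0144  0.0537] min [ 0.439 -0.052  0.035] max [0.513 0.022 0.068]
brown/orange 281.03012286959967 147.18351169242965 [6.849e-01 1.140e-01 4.000e-04] [ 0.61   0.038 -0.005] [0.762 0.19  0.005]
brown/orange 222.76825028968713 158.3638470451912 [0.6395 0.2726 0.0462] [0.602 0.235 0.005] [0.684 0.315 0.065]
green 293.5928297055058 264.7580025608195 [0.3429 0.0741 0.0531] [0.303 0.036 0.029] [0.381 0.112 0.066]
scene
teal px 247.9119804400978 192.89486552567237 408 mean [ 0.5009 -0.1966  0.0572] min [ 0.461 -0.234  0.046] max [ 0.533 -0.161  0.068]
teal px 319.07142857142856 211.24587912087912 726 mean [ 0.4969 -0.0093  0.0458] min [ 0.45  -0.047  0.01 ] max [0.527 0.025 0.067]
teal px 251.14285714285714 211.16964285714286 223 mean [ 0.5267 -0.1807  0.0213] min [ 0.49
[... 542 characters left out ...]
orange 598.5982905982906 78.73076923076923 [-2.1189  1.3093 -0.675 ] [-2.193  0.687 -0.743] [-0.127  1.528  0.165]
brown/orange 69.13961312026913 136.22539949537426 [-0.3727 -2.0181 -0.697 ] [-1.139 -2.034 -0.742] [ 0.171 -2.003 -0.654]
brown/orange 598.6337033299698 117.5590312815338 [-0.0913  0.6677  0.0791] [-0.127  0.648  0.009] [-0.084  0.699  0.141]
brown/orange 346.9094847241222 303.2437300501596 [6.907e-01 1.164e-01 5.000e-04] [ 0.613  0.041 -0.002] [0.762 0.19  0.003]
brown/orange 430.97792494481234 298.8675496688742 [0.6576 0.2766 0.0456] [0.613 0.238 0.005] [0.688 0.316 0.064]
green 367.9976744186047 183.18953488372094 [0.3594 0.0793 0.044 ] [0.317 0.041 0.009] [0.387 0.115 0.063]
```

View pics/topc.png

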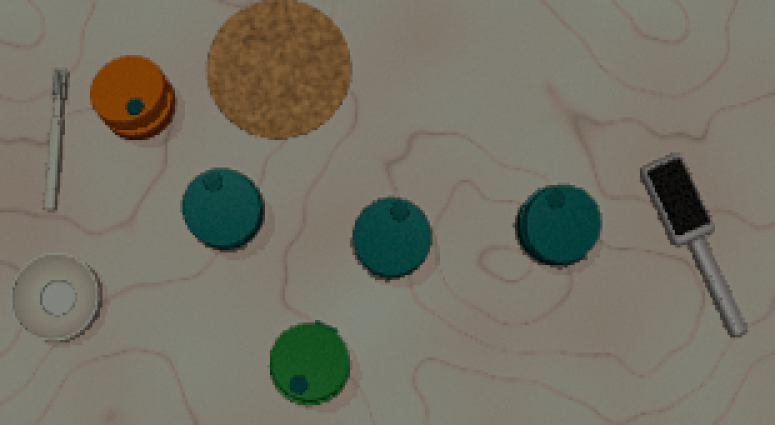

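The crop shows the buttons at about (213,181), (400,212) and (556,200). I'll turn these into world points and work out the first moves.

```bash
python3 - <<'E'
from h import *
z=np.load('pics/top0.png.npz'); P=pts('top',z['d'])
for n,b in dict(L=(213,181),M=(400,212),R=(556,200)).items():
    u,v=170+b[0]/2.5,120+b[1]/2.5; u,v=int(round(u)),int(round(v))
    print(n,u,v,np.median(P[v-1:v+2,u-1:u+2].reshape(-1,3),0).round(4))
o=r.get_obs(); print(R.from_rotvec(o['orientation']).as_matrix().round(3))
E
```

```text
L 255 192 [0.5389 0.178  0.066 ]
M 330 205 [ 0.5013 -0.0248  0.0656]
R 392 200 [ 0.513  -0.1932  0.0662]
[[-0.914  0.406 -0.001]
 [ 0.406  0.914 -0.002]
 [-0.    -0.002 -1.   ]]
```

>>> {"name": "arm_command", "arguments": {
  "plan": "0 0 0 -8; 0 0 0 -8; 0 0 0 -8",
  "hand": 1
}}

```text
clock: 0.48
tcp_pos: [0.2737, 0.6166, 0.2447]
orientation: [0.009, -3.141, 0.002]
contact_force: [0.5, -0.7, 0.5]
grip_width: 0.0322
gripper_force: 0.0
```

>>> {"name": "arm_command", "arguments": {
  "plan": "-0.033 -0.055 0.012 0; -0.033 -0.055 0.012 0; -0.033 -0.055 0.012 0; -0.033 -0.055 0.012 0; -0.033 -0.055 0.012 0; -0.033 -0.055 0.012 0; -0.033 -0.055 0.012 0; -0.033 -0.055 0.012 0; 0 0 0 0; 0 0 0 0; 0 0 0 0"
}}

```text
clock: 1.85
tcp_pos: [0.5265, 0.1976, 0.1534]
orientation: [0.006, -3.141, -0.001]
contact_force: [0.3, 0.2, 0.1]
grip_width: -0.0001
gripper_force: 0.0
```

```bash
cat >> h.py <<'E'
def wristT():
    o=r.get_obs(); T=np.eye(4); T[:3,:3]=R.from_rotvec(o['orientation']).as_matrix(); T[:3,3]=o['tcp_pos']; return T@cal('wrist')['tool_from_camera']
E
python3 - <<'E'
from h import *
o=r.get_obs(); print(o['tcp_pos'],o['contact_force'])
T=wristT(); p,d=save('wrist','w1.png'); P=pts('wrist',d,T)
for m in comps(teal(p),300):
    q=P[m&(d>0)]; print(q.mean(0).round(3),np.percentile(q,2,0).round(3),np.percentile(q,98,0).round(3))
np.save('pics/w1P.npy',P)
E
```

```text
[0.52645245 0.19756748 0.15339577] [0.25847602 0.18720081 0.05152618]
[0.479 0.004 0.05 ] [ 0.44  -0.017  0.029] [0.518 0.027 0.065]
[0.511 0.173 0.055] [0.476 0.134 0.044] [0.547 0.21  0.067]
```

View pics/w1.png

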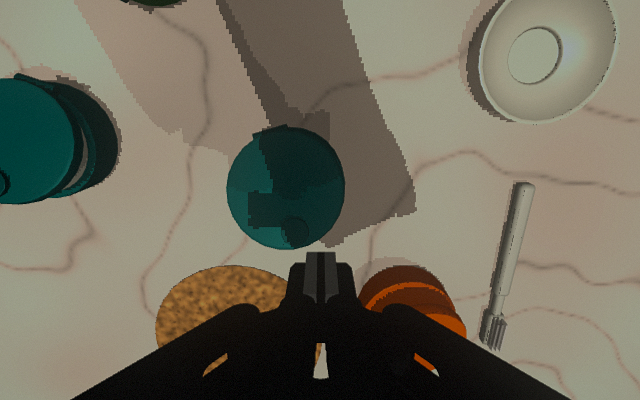

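The wrist view shows case L with its button at about (296,230) and its hinge tab at (270,131). The fingertips are at about (320,255).

```bash
python3 - <<'E'
import numpy as np
P=np.load('pics/w1P.npy'); f=lambda u,v:np.median(P[v-2:v+3,u-2:u+3].reshape(-1,3),0).round(4)
print('button',f(296,230),'hinge',f(272,133))
E
```

```text
button [0.5369 0.1805 0.0665] hinge [0.4729 0.1633 0.0426]
```

>>> {"name": "arm_command", "arguments": {
  "plan": "-0.0145 -0.0165 0.03 0; 0 0 0.03 0; 0 0 0.008 0; 0 0 0.004 0; 0 0 0.004 0; 0 0 0.004 0; 0 0 0.004 0; 0 0 0.003 0; 0 0 0.003 0; 0 0 0.002 0; 0 0 0 0; 0 0 0 0"
}}

```text
clock: 3.4
tcp_pos: [0.5415, 0.1791, 0.0611]
orientation: [0.001, -3.141, 0.001]
contact_force: [3.2, 0.3, 3.8]
grip_width: -0.0004
gripper_force: 1.4
```

>>> {"name": "arm_command", "arguments": {
  "plan": "0 0 0.001 0; 0 0 0 0"
}}

```text
clock: 3.65
tcp_pos: [0.5416, 0.179, 0.0608]
orientation: [0.001, -3.141, 0.0]
contact_force: [0.7, -0.5, 9.2]
grip_width: 0.0
gripper_force: 4.6
```

>>> {"name": "arm_command", "arguments": {
  "plan": "0 0 0.001 0; 0 0 0 0"
}}

```text
clock: 3.9
tcp_pos: [0.5417, 0.1791, 0.0605]
orientation: [0.001, -3.141, 0.0]
contact_force: [-2.2, -1.0, 15.9]
grip_width: -0.0001
gripper_force: 7.8
```

>>> {"name": "arm_command", "arguments": {
  "plan": "0 0 -0.02 0; 0 0 -0.03 0; 0 0 -0.04 0; 0 0 0 0; 0 0 0 0; 0 0 0 0; 0 0 0 0"
}}

```text
clock: 4.78
tcp_pos: [0.541, 0.179, 0.1482]
orientation: [0.002, -3.14, 0.001]
contact_force: [0.4, -0.4, 0.1]
grip_width: -0.0003
gripper_force: 0.0
```

```bash
python3 - <<'E'
from h import *
T=wristT(); p,d=save('wrist','w2.png'); P=pts('wrist',d,T); print(r.get_obs()['tcp_pos'])
for m in comps(teal(p),300):
    q=P[m&(d>0)]; print(q.mean(0).round(3),np.percentile(q,2,0).round(3),np.percentile(q,98,0).round(3))
E
```

```text
[0.54115994 0.1790763  0.14846323]
[ 0.479 -0.001  0.051] [ 0.44  -0.026  0.029] [0.518 0.027 0.067]
[0.514 0.176 0.043] [0.477 0.135 0.041] [0.552 0.211 0.047]
```

L stayed shut (highest point 47 mm). On to the middle case.

>>> {"name": "arm_command", "arguments": {
  "plan": "0.007 -0.04 0 0; 0.007 -0.041 0 0; 0.007 -0.041 0 0; 0.007 -0.041 0 0; 0.007 -0.041 0 0; 0 0 0 0; 0 0 0 0"
}}

```text
clock: 5.7
tcp_pos: [0.507, -0.0241, 0.1492]
orientation: [0.002, -3.141, -0.001]
contact_force: [0.8, 0.2, -1.0]
grip_width: 0.0001
gripper_force: 0.0
```

```bash
python3 - <<'E'
from h import *
T=wristT(); p,d=save('wrist','w3.png'); P=pts('wrist',d,T); print(r.get_obs()['tcp_pos']); np.save('pics/w3P.npy',P)
for m in comps(teal(p),300):
    q=P[m&(d>0)]; print(q.mean(0).round(3),np.percentile(q,2,0).round(3),np.percentile(q,98,0).round(3))
E
```

```text
[ 0.50716281 -0.02352312  0.14922588]
[ 0.477 -0.009  0.054] [ 0.441 -0.041  0.044] [0.514 0.023 0.067]
[ 0.491 -0.197  0.053] [ 0.454 -0.239  0.029] [ 0.528 -0.16   0.067]
[ 0.472 -0.051  0.056] [ 0.453 -0.056  0.05 ] [ 0.492 -0.047  0.062]
[0.514 0.171 0.043] [0.478 0.134 0.041] [0.552 0.209 0.047]
```

View pics/w3.png

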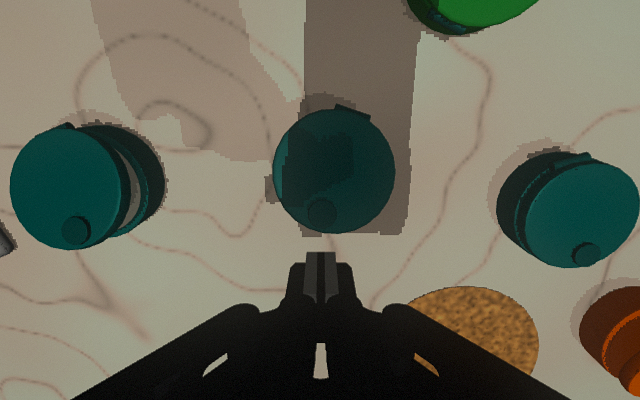

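The buttons are at (322,211) on the middle case and (76,230) on the right case. The left case is still shut.

```bash
python3 - <<'E'
import numpy as np
P=np.load('pics/w3P.npy'); f=lambda u,v:np.median(P[v-2:v+3,u-2:u+3].reshape(-1,3),0).round(4)
for a in [(322,211),(352,113),(76,230),(70,127),(586,253)]: print(a,f(*a))
E
```

```text
(322, 211) [ 0.5019 -0.0231  0.0662]
(352, 113) [ 0.4395 -0.0027  0.0426]
(76, 230) [ 0.5156 -0.191   0.0668]
(70, 127) [ 0.4497 -0.2039  0.0332]
(586, 253) [0.5431 0.1796 0.0465]
```

Press at (0.506,−0.024), stepping down to TCP z≈0.060.

>>> {"name": "arm_command", "arguments": {
  "plan": "0.001 0 0.03 0; 0 0 0.028 0; 0 0 0.008 0; 0 0 0.004 0; 0 0 0.004 0; 0 0 0.004 0; 0 0 0.004 0; 0 0 0.003 0; 0 0 0.002 0; 0 0 0.001 0; 0 0 0.001 0; 0 0 0 0"
}}

```text
clock: 7.25
tcp_pos: [0.506, -0.0249, 0.0608]
orientation: [-0.001, 3.142, -0.0]
contact_force: [1.4, -0.8, 9.0]
grip_width: 0.0
gripper_force: 4.7
```

>>> {"name": "arm_command", "arguments": {
  "plan": "0 0 0.001 0; 0 0 0 0"
}}

```text
clock: 7.5
tcp_pos: [0.506, -0.0249, 0.0604]
orientation: [-0.001, 3.141, 0.0]
contact_force: [-2.6, -0.9, 16.9]
grip_width: 0.0004
gripper_force: 8.6
```

>>> {"name": "arm_command", "arguments": {
  "plan": "0 0 -0.02 0; 0 0 -0.03 0; 0 0 -0.04 0; 0 0 0 0; 0 0 0 0; 0 0 0 0; 0 0 0 0"
}}

```text
clock: 8.38
tcp_pos: [0.5051, -0.0247, 0.1483]
orientation: [0.002, -3.139, 0.0]
contact_force: [-0.0, -0.1, 0.3]
grip_width: 0.0
gripper_force: 0.0
```

```bash
python3 - <<'E'
from h import *
T=wristT(); p,d=save('wrist','w4.png'); P=pts('wrist',d,T); print(r.get_obs()['tcp_pos'])
for m in comps(teal(p),300):
    q=P[m&(d>0)]; print(q.mean(0).round(3),np.percentile(q,2,0).round(3),np.percentile(q,98,0).round(3))
E
```

```text
[ 0.50532557 -0.02475787  0.14853787]
[ 0.48  -0.009  0.043] [ 0.443 -0.043  0.041] [0.519 0.022 0.046]
[ 0.49  -0.197  0.053] [ 0.454 -0.239  0.029] [ 0.528 -0.161  0.067]
[ 0.473 -0.052  0.042] [ 0.454 -0.058  0.03 ] [ 0.491 -0.046  0.044]
[0.514 0.171 0.043] [0.478 0.134 0.041] [0.552 0.209 0.047]
```

M stayed shut too, so R should be the worn one, and it still has to be tested.

>>> {"name": "arm_command", "arguments": {
  "plan": "-0.003 -0.033 0 0; -0.003 -0.033 0 0; -0.003 -0.033 0 0; -0.003 -0.033 0 0; -0.003 -0.033 0 0; 0 0 0 0; 0 0 0.03 0; 0 0 0.028 0; 0 0 0.008 0; 0 0 0.004 0; 0 0 0.004 0; 0 0 0.004 0; 0 0 0.004 0; 0 0 0.003 0; 0 0 0.002 0; 0 0 0.001 0; 0 0 0.001 0; 0 0 0 0"
}}

```text
clock: 10.68
tcp_pos: [0.5213, -0.1899, 0.0608]
orientation: [-0.001, 3.141, -0.0]
contact_force: [0.5, 0.8, 8.3]
grip_width: -0.0002
gripper_force: 4.1
```

>>> {"name": "arm_command", "arguments": {
  "plan": "0 0 0.001 0; 0 0 0 0"
}}

```text
clock: 10.92
tcp_pos: [0.5214, -0.1899, 0.0604]
orientation: [-0.001, 3.141, -0.0]
contact_force: [-0.4, 1.1, 13.3]
grip_width: 0.0002
gripper_force: 6.8
```

>>> {"name": "arm_command", "arguments": {
  "plan": "0 0 -0.04 0; 0 0 -0.04 0; 0 0 -0.04 0; 0 0 0 0; 0 0 0 0; 0 0 0 0; 0 0 0 0"
}}

```text
clock: 11.8
tcp_pos: [0.5204, -0.1895, 0.1782]
orientation: [0.002, -3.139, -0.001]
contact_force: [-0.9, -0.2, 0.8]
grip_width: 0.0
gripper_force: 0.0
```

```bash
python3 - <<'E'
from h import *
T=wristT(); p,d=save('wrist','w5.png'); P=pts('wrist',d,T); print(r.get_obs()['tcp_pos'])
for m in comps(teal(p),300):
    q=P[m&(d>0)]; print(q.mean(0).round(3),np.percentile(q,2,0).round(3),np.percentile(q,98,0).round(3))
p,d=save('top','top1.png');P=pts('top',d)
for m in comps(teal(p),300):
    q=P[m&(d>0)]; print(q.mean(0).round(3),np.percentile(q,2,0).round(3),np.percentile(q,98,0).round(3))
E
```

```text
[ 0.52054718 -0.18960735  0.17841505]
[ 0.48  -0.017  0.043] [ 0.442 -0.054  0.041] [0.519 0.021 0.047]
[ 0.488 -0.201  0.054] [ 0.453 -0.24   0.044] [ 0.525 -0.165  0.066]
[0.512 0.171 0.042] [0.474 0.132 0.027] [0.552 0.209 0.048]
[ 0.489 -0.185  0.055] [ 0.451 -0.211  0.014] [ 0.527 -0.159  0.069]
[ 0.479 -0.015  0.042] [ 0.44  -0.053  0.029] [0.517 0.022 0.048]
```

View pics/w5.png

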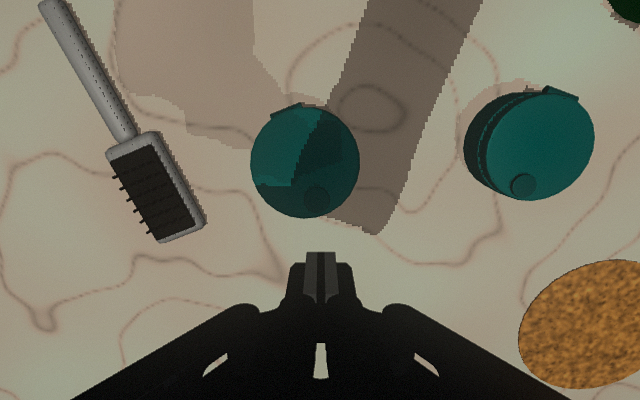

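R has sprung back up (highest point 66 mm), so it is the worn case. Its centre is about (0.493,−0.199) and the mat's is (0.688,0.115), so the push heads 58° left of +x. I'll go behind the case at height and open the fingers to a ~36 mm cradle.

>>> {"name": "arm_command", "arguments": {
  "plan": "0.023 -0.026 0 0; 0.023 -0.026 0 0; 0.023 -0.0255 0 0; 0 0 0 -9.7; 0 0 0 -9.7; 0 0 0 -9.7; 0 0 0 -9.7; 0 0 0 -9.7; 0 0 0 -9.7; 0 0 0 0; 0 0 0 0",
  "hand": 0.15
}}

```text
clock: 13.28
tcp_pos: [0.4519, -0.2677, 0.1792]
orientation: [1.527, -2.745, -0.001]
contact_force: [-0.6, 0.1, -0.2]
grip_width: 0.0363
gripper_force: 0.0
```

```bash
python3 - <<'E'
from h import *
o=r.get_obs(); print(o['tcp_pos'],o['grip_width'],R.from_rotvec(o['orientation']).as_matrix().round(3)[:,0],o['joints'].round(2))
T=wristT(); p,d=save('wrist','w6.png'); P=pts('wrist',d,T)
z=np.load('pics/top0.png.npz'); Q=pts('top',z['d'])
def near(P,hmin,hmax,nm):
    m=(P[...,2]>hmin)&(P[...,2]<hmax)&(P[...,0]>.3)&(P[...,0]<.65)&(P[...,1]<-.25)&(P[...,1]>-.5)
    q=P[m]; print(nm,len(q))
    for x in np.arange(.36,.6,.03):
        s=q[abs(q[:,0]-x)<.01]
        if len(s)>3: print(round(x,2),'y max',np.percentile(s[:,1],95).round(3))
near(Q,.012,.06,'top brush')
for m in comps(teal(p),300):
    q=P[m&(d>0)]; print(q.mean(0).round(3),np.percentile(q,2,0).round(3),np.percentile(q,98,0).round(3))
E
```

```text
[ 0.45188281 -0.26768701  0.1791721 ] 0.0362537149152548 [-0.527 -0.85  -0.   ] [ 0.51  0.31 -0.11  1.97  0.05  0.86  2.96]
top brush 694
0.39 y max -0.385
0.42 y max -0.372
0.45 y max -0.363
0.48 y max -0.335
0.51 y max -0.325
0.54 y max -0.313
0.57 y max -0.313
[ 0.49  -0.205  0.055] [ 0.456 -0.242  0.043] [ 0.525 -0.166  0.068]
[ 0.461 -0.047  0.056] [ 0.423 -0.27   0.041] [ 0.474 -0.013  0.248]
```

View pics/w6.png

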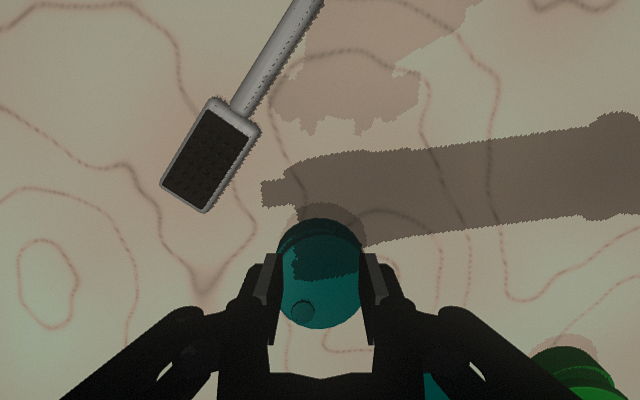

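The case is centred in the cradle line and the brush is ≥45 mm clear. Joint 7 is at its range limit, so I'll turn the gripper half a turn (same grasp) and push along tool +x instead.

>>> {"name": "arm_command", "arguments": {
  "plan": "0 0 0 10; 0 0 0 10; 0 0 0 10; 0 0 0 10; 0 0 0 10; 0 0 0 10; 0 0 0 10; 0 0 0 10; 0 0 0 10; 0 0 0 10; 0 0 0 10; 0 0 0 10; 0 0 0 10; 0 0 0 10; 0 0 0 10; 0 0 0 10; 0 0 0 10; 0 0 0 10"
}}

```text
clock: 15.58
tcp_pos: [0.4525, -0.267, 0.1796]
orientation: [2.748, 1.522, 0.0]
contact_force: [-0.8, -0.3, -1.0]
grip_width: 0.0362
gripper_force: 0.0
```

>>> {"name": "arm_command", "arguments": {
  "plan": "0 0 0.03 0; 0 0 0.03 0; 0 0 0.03 0; 0 0 0.03 0; 0 0 0.02 0; 0 0 0.016 0; 0 0 0 0; 0 0 0 0"
}}

```text
clock: 16.58
tcp_pos: [0.4527, -0.2676, 0.024]
orientation: [2.743, 1.529, 0.001]
contact_force: [-0.6, 0.6, 0.1]
grip_width: 0.0361
gripper_force: 0.0
```

```bash
python3 - <<'E'
from h import *
o=r.get_obs(); print(o['tcp_pos'],o['grip_width'],R.from_rotvec(o['orientation']).as_matrix().round(3)[:,0],o['joints'].round(2),o['contact_force'])
E
```

```text
[ 0.45270268 -0.26757343  0.02399101] 0.036074658122172344 [ 0.526  0.85  -0.   ] [ 0.12  0.59  0.37  2.08 -0.41  0.53  0.24] [-0.62974583  0.55249094  0.07780297]
```

>>> {"name": "arm_command", "arguments": {
  "plan": "0.01 0 0 0; 0.008 0 0 0; 0.005 0 0 0; 0.005 0 0 0; 0.006 0 0 0; 0.008 0 0 0; 0.01 0 0 0; 0.01 0 0 0; 0.01 0 0 0; 0.01 0 0 0; 0.01 0 0 0; 0.01 0 0 0; 0.01 0 0 0; 0.01 0 0 0; 0.01 0 0 0; 0.01 0 0 0; 0.008 0 0 0; 0.005 0 0 0; 0 0 0 0"
}}

```text
clock: 18.95
tcp_pos: [0.534, -0.1349, 0.0233]
orientation: [-2.744, -1.53, -0.0]
contact_force: [0.4, -1.1, -0.5]
grip_width: 0.0363
gripper_force: 0.0
```

```bash
python3 - <<'E'
from h import *
o=r.get_obs(); print(o['tcp_pos'],o['contact_force'].round(1))
for n in ['top','scene']:
    p,d=save(n,n+'2.png');P=pts(n,d); print(n)
    for m in comps(teal(p),200):
        q=P[m&(d>0)]; print(q.mean(0).round(3),np.percentile(q,2,0).round(3),np.percentile(q,98,0).round(3))
E
```

```text
[ 0.53400738 -0.13493003  0.02330739] [ 0.4 -1.1 -0.5]
top
[ 0.568 -0.069  0.066] [ 0.538 -0.097  0.026] [ 0.595 -0.049  0.071]
[0.512 0.171 0.042] [0.474 0.132 0.024] [0.551 0.209 0.048]
scene
[ 0.497 -0.011  0.037] [ 0.451 -0.049  0.011] [0.527 0.025 0.047]
[ 0.567 -0.09   0.056] [ 0.527 -0.129  0.043] [ 0.601 -0.052  0.067]
[0.531 0.174 0.038] [0.485 0.137 0.011] [0.56  0.21  0.047]
[ 0.596 -0.074  0.022] [ 0.566 -0.115  0.01 ] [ 0.608 -0.047  0.031]
```

View pics/scene2.png

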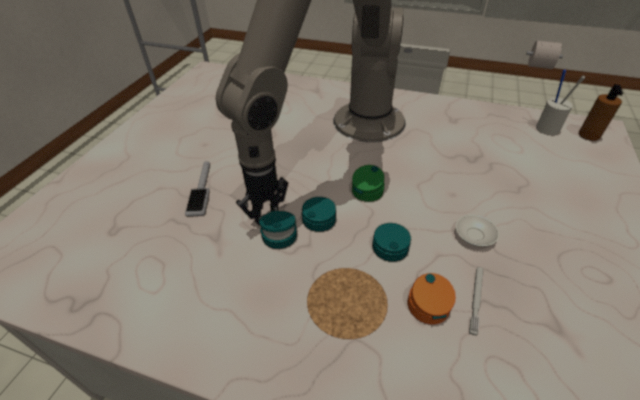

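The scene view shows case R upright in the cradle at about (279,229), clear of the middle case, and everything else unmoved. About 240 mm remain on the same line.

>>> {"name": "arm_command", "arguments": {
  "plan": "0.005 0 0 0; 0.008 0 0 0; 0.011 0 0 0; 0.011 0 0 0; 0.011 0 0 0; 0.011 0 0 0; 0.011 0 0 0; 0.011 0 0 0; 0.011 0 0 0; 0.011 0 0 0; 0.011 0 0 0; 0.011 0 0 0; 0.011 0 0 0; 0.011 0 0 0; 0.011 0 0 0; 0.011 0 0 0; 0.011 0 0 0; 0.01 0 0 0; 0.006 0 0 0; 0 0 0 0"
}}

```text
clock: 21.55
tcp_pos: [0.6361, 0.0302, 0.0233]
orientation: [-2.744, -1.53, -0.001]
contact_force: [0.2, -0.5, -0.6]
grip_width: 0.0365
gripper_force: 0.0
```

```bash
python3 - <<'E'
from h import *
o=r.get_obs(); print(o['tcp_pos'],o['contact_force'].round(1))
p,d=save('scene','scene3.png');P=pts('scene',d)
for m in comps(teal(p),200):
    q=P[m&(d>0)]; print(q.mean(0).round(3),np.percentile(q,2,0).round(3),np.percentile(q,98,0).round(3))
E
```

```text
[0.63607886 0.03024397 0.02332408] [ 0.2 -0.5 -0.6]
[0.53  0.174 0.038] [0.484 0.136 0.011] [0.561 0.21  0.046]
[0.676 0.077 0.048] [0.63  0.038 0.012] [0.709 0.114 0.067]
```

>>> {"name": "arm_command", "arguments": {
  "plan": "0.006 0 0 0; 0.009 0 0 0; 0.01 0 0 0; 0.01 0 0 0; 0.006 0 0 0; 0.004 0 0 0; 0 0 0 0; 0 0 0 0; -0.01 0 0 0; -0.02 0 0 0; -0.03 0 0 0; -0.03 0 0 0; 0 0 -0.04 0; 0 0 -0.05 0; 0 0 -0.05 0; -0.04 0 -0.04 0; -0.05 0 0 0; -0.05 0 0 0; 0 0 0 0; 0 0 0 0"
}}

```text
clock: 24.1
tcp_pos: [0.5377, -0.1284, 0.2033]
orientation: [-2.745, -1.527, -0.001]
contact_force: [0.9, 0.9, -0.3]
grip_width: 0.0365
gripper_force: 0.0
```

```bash
python3 - <<'E'
from h import *
o=r.get_obs(); print(o['tcp_pos'],o['contact_force'].round(1))
for n in ['top','scene']:
    p,d=save(n,n+'4.png');P=pts(n,d); print(n)
    for m in comps(teal(p),200):
        q=P[m&(d>0)]; print(q.mean(0).round(3),np.percentile(q,2,0).round(3),np.percentile(q,98,0).round(3))
E
```

```text
[ 0.53769456 -0.12840954  0.20330239] [ 0.9  0.9 -0.3]
top
[0.68  0.11  0.051] [0.645 0.073 0.012] [0.718 0.148 0.068]
[0.512 0.17  0.042] [0.474 0.132 0.025] [0.551 0.209 0.048]
[ 0.478 -0.015  0.042] [ 0.44  -0.053  0.028] [0.517 0.022 0.048]
scene
[ 0.497 -0.011  0.037] [ 0.451 -0.049  0.011] [0.526 0.025 0.047]
[0.531 0.174 0.038] [0.485 0.137 0.011] [0.56  0.21  0.047]
[0.699 0.114 0.049] [0.654 0.076 0.013] [0.732 0.152 0.067]
```

View pics/scene4.png

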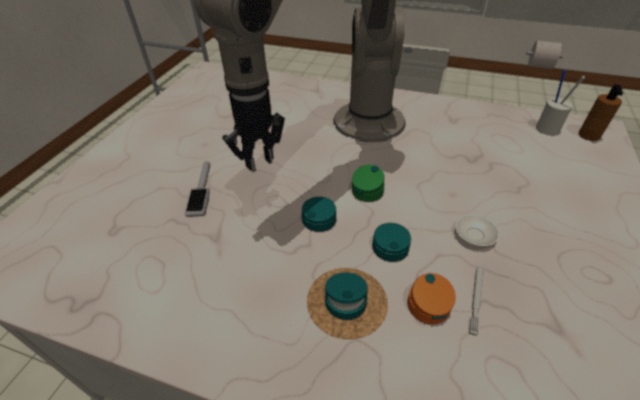

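Case R stands centred on the mat at about (347,296) with its lid ajar. The other two are shut in place and the arm is clear, so I'm handing in.

```bash
python3 -c "
from bench import ticket
print(ticket.hand_in())"
```

```text
the job is handed in; nothing more can be done
None
```

I pressed all three lids fully shut: the left and middle cases stayed shut where they stood, and the right one sprang open and now stands upright, near the centre of the cork mat; the job is handed in, with no verdict returned.

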